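# Hold the spring clip open around the sorting card's edge

### The arm

A 7-joint arm with a two-finger parallel gripper is mounted at the origin on the work surface. World frame = base frame: x ahead of the robot, y to its left, z up, the work surface at z = 0. Lengths are in m, angles in rad, forces in N, time in s.
With the tool pointing down it reaches from about 0.425 to 0.925 m from the base axis. Payload 6.8 kg.
Tool frame: the origin (TCP) lies on the front face of the gripper's body, between the roots of the fingers; the fingertips stand 73 mm ahead of it and the grasp point (between the pads) lies 54 mm ahead of it (tcp_to_tips is the distance from the TCP to the fingertips, in m); z points along the fingers, x is the direction in which the jaws open and shut, and the axes are right-handed (so a half turn about z gives the same grasp; the last joint's range is limited). The gripper opens to 85 mm and grips with 20 to 120 N. Pads are 22 mm wide; open, the fingers measure 114 mm over their backs; the gripper's body (76 mm by 85 mm) begins 54 mm behind the grasp point. The pads swing forward as they close: fully open they stand 13 mm farther back than shut.
Start: joints at [1.198, 0.477, 0.022, 1.555, -0.011, 1.109, -0.083], TCP at [0.177, -0.651, 0.304] pointing down, gripper open.
Joint ranges: [-2.96, 2.96], [-0.34, 2.1], [-1.41, 1.46], [0.24, 2.44], [-1.37, 4.51], [0.17, 1.92], [-2.96, 2.96]. Speed limits (rad/s): [2.39, 2.39, 3.14, 3.14, 3.14, 3.14, 3.14].

### API

Orientations are given as a unit quaternion [w, x, y, z].
In Python, from station import get_obs, read_camera, hand_in, look_for, silhouettes, tcp_to_tips gives the robot as it stands. The module is installed in compiled form; this text tells all that it offers.
- The arm moves only by the tool apply_moves, never from a script. Its argument "moves" is a list of rows, each a list of 3 entries, a list of its own where there are three numbers: the shift along the tool's x, y, z in units of 25 mm (1.0 is 25 mm), then the turn, a rotation vector about the tool's x, y, z in units of 10 degrees (1.0 is 10 degrees), then the gripper's target within -1 to 1 (fully open at 1, half-way at 0, shut at -1). In form: [[[dx, dy, dz], [rx, ry, rz], jaw], ...]. A call has 1 to 20 rows; each row is the pose to reach, as a shift and turn from the pose commanded when the call began, along the tool's axes at that moment; what a row does not reach only later rows make up. A row lasts 1/8 s, in which the tool goes at most 62.5 mm and 10.7 degrees, less where a joint would pass 70% of its speed; a pose out of reach is approached as far as the arm can. A call with a gripper value outside its range is refused whole. The fingers move at their own pace and stop on an object; "force" is the grip in N (left out, the last holds). Time passes only in rows, so rows that repeat a pose let the fingers close. It gives the time, the measured TCP pose, the force and the opening at its end, in the units of the state.
- get_obs(): the state, without advancing time (a new reading comes with each control period).
- read_camera(name): name is "side" or "top"; returns a dict with "color" (420x560x3 uint8, red, green, blue), "mtx" (3x3 intrinsics, pixels), "eye" and "rotation" of the camera in the world. Camera axes: x right, y up, looking along -z (the intrinsics and any distortion apply to the point x, -y, -z); pixel columns grow to the right and rows downward; lengths in m; the calibration is good to about 2 mm. A picture is of the moment at which its call begins. There is no depth.
- hand_in(): hands the job in, once; it reports no verdict.
Trained networks look in the newest picture that a camera, given by its name, has taken for a name from the list of things; names that differ only in an ending like _2 or _b are one class to them, and where a whole thing is asked for, a point or a joint stands for the part that bears it (a point fixed in the world has none). Each returns a list of dicts, best first, with "conf" (0 to 1); they miss things now and then, are a little off and sometimes report something else, mostly with a low value. They report only what shows in the picture. A call takes as long as a camera call.
- look_for(camera, query): "pixel" ([row, column] in pixels, amid what is visible of it).
- silhouettes(camera, query): "mask" (420x560 bool, what is visible of it) and "pixel" ([row, column] in pixels, amid what is visible of it).
The state is a dict: "t": time; "q": joint angles; "joint_vel": joint speeds; "joint_torque": joint torques, N m; "eef_pos": TCP position; "tool_rot": TCP orientation; "contact_force": force on the tool from outside, world axes, zero at the start; "torque": the same for the moment, N m; "gripper_width": opening from 0.0 (shut) to 1.0 (fully open).
Only numpy, scipy, OpenCV 4.12 (cv2) and the standard library are available. Lean on these libraries where they do the work, as an engineer would, in place of code of your own. Each camera call takes 0.05 s, during which the arm holds its last target.

### The job

Squeeze the two tails of the steel spring clip lying on the table so that its jaws gape wide, lift it, and carry it over to the card standing in its holder. Finish while still holding it there, squeezed open in the air: upright pivot, in line with the card, one jaw on each side of the card's free upright edge, the edge well inside the jaws but the clip touching neither card nor holder, so that I can slip a second sheet in before it closes; do not let go or set it down. Do not knock the card or its holder on the way, and leave the other things where they are.

Things in the scene. Friction and masses are not known exactly. Their poses are not given: they have to be found in the camera images.
- clip: Steel spring clip (like a big bag clip) lying on its side, pivot upright: two straight bars 4 mm thick, 28 mm high, that see-saw about a spring core 19 mm across. Origin: on the pivot axis at the underside; x along the middle line to the jaw tips (roughly world +y at the start), z up. Jaws end at x = +60 mm, tails at x = -58 mm. About 60 g. At rest the jaw tips touch and the tails stand apart in a V.
- clip_tails (a point): Squeeze here, across the clip: on the middle line between the tails, 40 mm behind the pivot (clip x = -40 mm), 14 mm above the underside. At rest the tails are 47 mm wide here over their outsides (54 mm at the tail ends), fully squeezed 32 mm, bars parallel against a stop. Full squeeze takes about 9 N on each tail here; let go, the spring shuts the jaws.
- clip_jaws (a point): On the clip's middle line between the jaws, 34 mm ahead of the pivot (clip x = +34 mm), 14 mm above the underside. Fully squeezed, the jaws gape 24 mm between their inner faces all along.
- clip_left (a joint): Angle of the clip's bar on its +y side from rest: 0 = jaws shut, 0.20 rad = stop, jaws wide open. Both bars move together by equal angles.
- clip_right (a joint): Angle of the clip's bar on its -y side from rest, same meaning.
- card_stand: Fixed grey holder: base 75 x 60 mm, 12 mm high, rail 18 mm wide up to 26 mm, post 115 mm high at one end, with a stiff white card upright in it like a flag: 100 mm long, 2 mm thick, from 20 to 110 mm above the table. Origin: on the table in the card's plane; x along the card from its free edge (x = -55 mm, facing roughly world -y) to the post (x = +49 mm). Base and rail begin at x = -15 mm.
- card_edge (a point): Middle of the card's free upright edge, 65 mm above the table; the edge runs 45 mm up and down from here.
- bin_lid: Bystander: compact stainless bin lid, round, 100 mm across, 31 mm high with its knob. Origin under its centre.
- coaster_low: Bystander: lower of two stacked round white ceramic coasters, each 90 mm across and 8 mm thick. Origin under its centre.
- coaster_top: Bystander: upper coaster, lying on the lower one.
- scraper: Bystander: flat dark silicone scraper, 165 mm long, 12 mm thick, lying at the far side of the table.
- door_wedge: Bystander: small dark wooden door wedge, 90 x 35 mm, 23 mm high, lying beyond the card.

How it is judged:
By the outcome, as a careful person would: the job done as asked, in the order asked, and still so for the second after the job is handed in, while the arm keeps its last pose, push and grip.
It also fails if it takes over 32 s, if anything falls off the work surface, if the arm or the gripper's body presses on something with over 40 N, if the wrist force passes 120 N, or if a joint passes its speed limit or range.

## Working session

There is one attempt and no reset: what is moved stays moved. The work goes in short steps, Python scripts to look and compute and a tool call to move; the robot and the scene stay as the last step left them, time stands still between calls to the robot, and variables do not carry over. Pictures are saved under pics/ and viewed, and the job is handed in when it is done.

Besides the shell and the picture viewer there is one more tool, called in YAML: its name, and indented under it one key for each argument. apply_moves: Moves the arm, as the interface text tells. Its arguments: {"type":"object","properties":{"moves":{"type":"array"},"force":{"type":"number"}},"required":["moves"]}

```bash
mkdir -p pics; ls
cat > h.py <<'E'
import numpy as np, cv2
from station import *
def save(c,n):
    cv2.imwrite('pics/'+n,c['color'][:,:,::-1])
def ray(c,px):
    M=np.array(c['mtx']);R=np.array(c['rotation'])
    r,cc=px
    d=np.linalg.solve(M,[cc,r,1.0]); d=np.array([d[0],-d[1],-d[2]])
    return np.array(c['eye']),R@d
def onz(c,px,z):
    e,d=ray(c,px); return e+d*(z-e[2])/d[2]
def proj(c,P):
    M=np.array(c['mtx']);R=np.array(c['rotation'])
    p=(np.atleast_2d(P)-np.array(c['eye']))@R
    p=p*[1,-1,-1]; u=p@M.T
    return u[:,:2]/u[:,2:]   # col,row
E
python3 - <<'E'
from h import *
o=get_obs()
for k,v in o.items(): print(k,np.round(v,3))
print(tcp_to_tips)
for n in('top','side'):
    c=read_camera(n); save(c,n+'0.png'); print(n,c['eye'],np.round(c['rotation'],3),c['mtx'],c.keys())
    for q in('clip','clip_tails','clip_jaws','card_stand','card_edge'):
        print(q,[(np.round(x['pixel'],1),round(x['conf'],2)) for x in look_for(n,q)[:3]])
E
```

```text
pics
t 0.0
q [ 1.198  0.478  0.022  1.556 -0.011  1.109 -0.083]
joint_vel [-0.002 -0.    -0.001  0.     0.001 -0.    -0.001]
joint_torque [ 1.0000e-03 -5.9644e+01  1.6090e+00 -2.8120e+01  1.3000e-02  9.0000e-03
  0.0000e+00]
eef_pos [ 0.177 -0.651  0.303]
tool_rot [-0.     0.794 -0.608 -0.001]
contact_force [ 0.102  0.312 -0.439]
torque [-0.04   0.011 -0.063]
gripper_width 1.001
0.0726
top [ 0.49755323 -0.00378245  0.87844859] [ 0.714  0.056 -0.042 -0.697] [[402.91048501   0.         276.66141618]
 [  0.         402.91048501 215.51064954]
 [  0.           0.           1.        ]] dict_keys(['color', 'mtx', 'eye', 'rotation'])
clip [(array([161.3, 158.9]), 0.7), (array([307.5, 412.2]), 0.68)]
clip_tails [(array([303.6, 415.5]), 0.83)]
clip_jaws [(array([301.4, 412.4]), 0.62)]
card_stand [(array([306.2, 412.4]), 0.74), (array([299.9, 413.8]), 0.57), (array([271.9, 155. ]), 0.56)]
card_edge [(array([268.2, 156.5]), 0.9)]
side [0.26764204 0.3910358  0.62446109] [-0.343 -0.131  0.355  0.86 ] [[385.81638595   0.         277.19367685]
 [  0.         385.81638595 203.48837192]
 [  0.           0.           1.        ]] dict_keys(['color', 'mtx', 'eye', 'rotation'])
clip [(array([206.3, 419.1]), 0.96)]
clip_tails [(array([207.2, 421.7]), 0.71)]
clip_jaws [(array([207.7, 420.6]), 0.55), (array([188.1, 306.6]), 0.51)]
card_stand []
card_edge [(array([354.7, 225. ]), 0.68), (array([282.6, 128. ]), 0.57)]
```

View pics/top0.png

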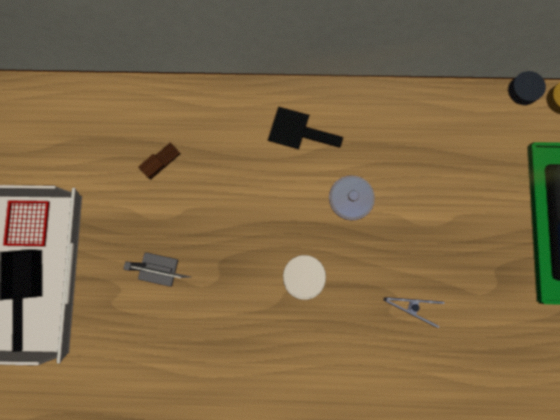

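View pics/side0.png

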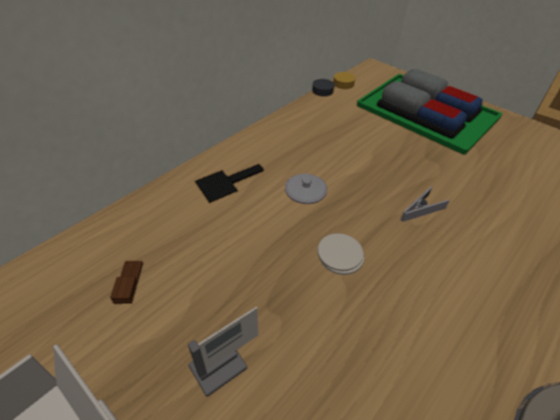

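```bash
python3 - <<'E'
s=open('h.py').read()
s=s.replace("R=np.array(c['rotation'])","R=RQ(c['rotation'])")
s=s.replace("def save","from scipy.spatial.transform import Rotation as Ro\ndef RQ(q):\n    return Ro.from_quat([q[1],q[2],q[3],q[0]]).as_matrix()\ndef save",1)
open('h.py','w').write(s)
E
python3 - <<'E'
from h import *
import pickle
C={}
for n in('top','side'):
    c=read_camera(n);C[n]=c
    for q in('clip','card_stand','coaster_top','bin_lid'):
        for x in silhouettes(n,q)[:2]:
            m=x['mask']; ys,xs=np.nonzero(m)
            print(n,q,round(x['conf'],2),np.round(x['pixel']),m.sum(),[ys.min(),ys.max(),xs.min(),xs.max()], np.round(onz(c,x['pixel'],0.014),3))
            C[n+q]=C.get(n+q,m)
pickle.dump(C,open('C.pkl','wb'))
def crop(n,r0,c0,h,w,name,k=6):
    im=C[n]['color'][r0:r0+h,c0:c0+w,::-1]
    cv2.imwrite('pics/'+name,cv2.resize(im,None,fx=k,fy=k,interpolation=cv2.INTER_CUBIC))
crop('top',280,370,60,90,'tclip.png',8)
crop('side',180,390,50,70,'sclip.png',8)
crop('top',240,110,60,90,'tcard.png',8)
crop('side',300,180,95,95,'scard.png',6)
E
```

```text
top clip 0.66 [305. 414.] 476 [np.int64(297), np.int64(326), np.int64(383), np.int64(442)] [ 0.435 -0.276  0.014]
top clip 0.65 [299. 416.] 115 [np.int64(297), np.int64(303), np.int64(386), np.int64(438)] [ 0.449 -0.282  0.014]
top card_stand 0.87 [267. 155.] 1138 [np.int64(252), np.int64(285), np.int64(125), np.int64(187)] [0.501 0.273 0.014]
top coaster_top 0.83 [276. 304.] 1466 [np.int64(255), np.int64(298), np.int64(282), np.int64(325)] [ 0.49  -0.046  0.014]
top bin_lid 0.6 [193. 346.] 1586 [np.int64(176), np.int64(219), np.int64(329), np.int64(373)] [ 0.671 -0.135  0.014]
side clip 0.8 [208. 416.] 714 [np.int64(189), np.int64(223), np.int64(400), np.int64(449)] [ 0.438 -0.258  0.014]
side card_stand 0.63 [355. 221.] 3127 [np.int64(309), np.int64(395), np.int64(189), np.int64(257)] [0.501 0.255 0.014]
side coaster_top 0.79 [253. 343.] 1416 [np.int64(233), np.int64(270), np.int64(317), np.int64(363)] [ 0.482 -0.045  0.014]
side bin_lid 0.79 [191. 305.] 1056 [np.int64(174), np.int64(204), np.int64(284), np.int64(327)] [ 0.651 -0.128  0.014]
side bin_lid 0.45 [210. 422.] 699 [np.int64(187), np.int64(221), np.int64(401), np.int64(449)] [ 0.425 -0.263  0.014]
```

View pics/tclip.png

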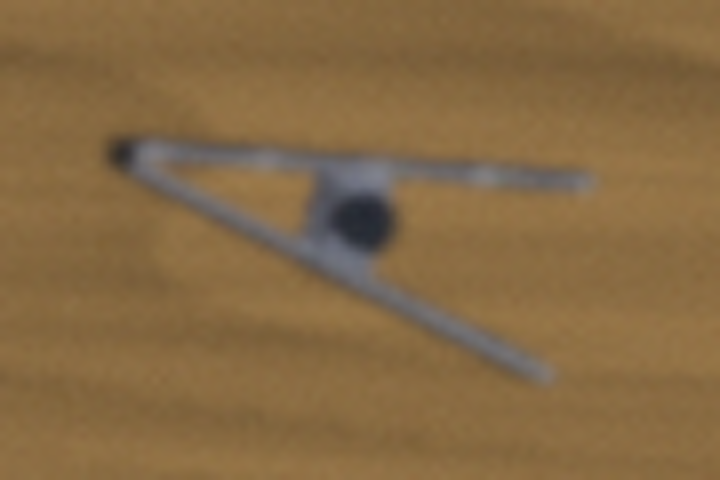

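View pics/tcard.png

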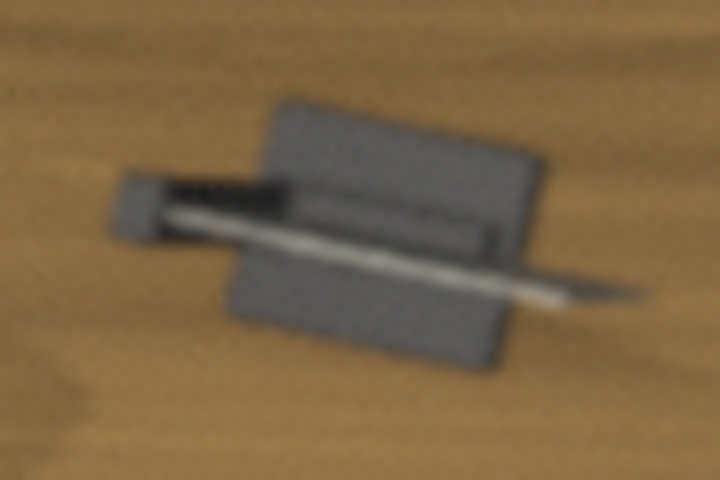

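View pics/scard.png

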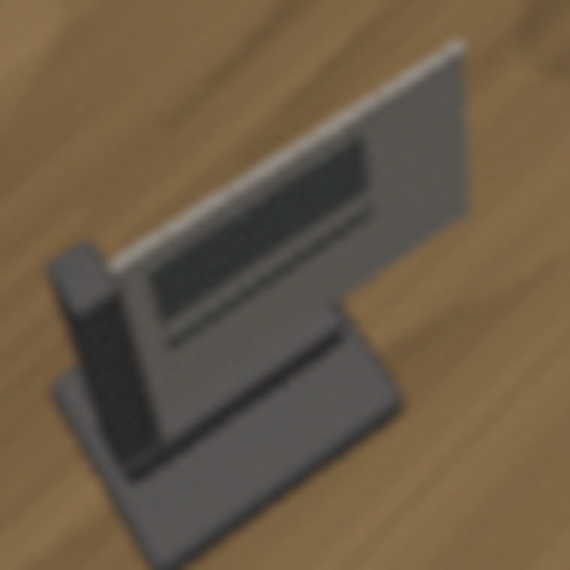

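View pics/sclip.png

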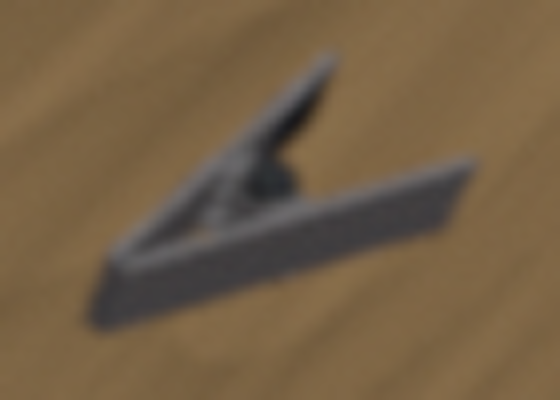

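```bash
cat > fit.py <<'E'
from h import *
import pickle
from scipy.optimize import least_squares
C=pickle.load(open('C.pkl','rb'))
def cr(p,o,k): return (np.array(p)+.5)/k-.5+np.array(o)
T=lambda p:cr(p,(370,280),8); S=lambda p:cr(p,(390,180),8)
h=.028; a=.2
# tail end outer half width 27 -> centre of bar 25 ; 
P=dict(top=[((60,0,h*1e3),T((122,150))),((-58,-25,28),T((590,181))),((-58,25,28),T((547,376))),((0,0,28),T((362,222)))],
 side=[((60,0,28),S((115,258))),((60,0,0),S((100,325))),((-58,-25,28),S((333,58))),((-58,27,28),S((475,158))),((-58,27,0),S((447,230)))])
# +y of clip: x->world +y => clip y -> world -x (lower in top view)
def f(v,P,sh):
    R=Ro.from_euler('z',v[2]).as_matrix(); r=[]
    for i,n in enumerate(P):
        for l,px in P[n]:
            w=R@(np.array(l)/1e3)+[v[0],v[1],0]
            if sh: w=w+np.r_[v[3+2*i:5+2*i],0]
            r+=list(proj(C[n],w)[0]-px)
    if sh: r+=list(np.array(v[3:])/.002)
    return np.array(r)
def go(P,v0,name):
    for n in list(P):
        s=least_squares(f,v0,args=({n:P[n]},0)); print(name,n,np.round(s.x[:2],4),round(np.degrees(s.x[2]),2),np.round(s.fun,1))
    s=least_squares(f,v0,args=(P,0)); print(name,'both',np.round(s.x[:2],4),round(np.degrees(s.x[2]),2),np.round(s.fun,1))
go(P,[.44,-.28,1.57],'clip')
T=lambda p:cr(p,(110,240),8); S=lambda p:cr(p,(180,300),6)
P=dict(top=[((-55,0,110),T((572,297))),((45,0,110),T((165,213))),((-15,-30,12),T((545,155))),((-15,30,12),T((497,368)))],
 side=[((-55,0,110),S((462,42))),((-55,0,20),S((468,212))),((45,0,110),S((115,268))),((-15,30,12),S((403,402)))])
go(P,[.5,.27,1.57],'card')
E
python3 fit.py
```

```text
clip top [ 0.4334 -0.2708] 75.73 [ 0.1  0.2  0.6  0.4  0.6  0.1 -1.4 -0.7]
clip side [ 0.4334 -0.2714] 76.9 [-0.2  0.7 -1.6  1.1  0.4 -1.3  1.1 -0.4  0.4 -0.6]
clip both [ 0.4333 -0.271 ] 76.39 [ 0.1  0.6  0.6  0.1  0.9 -0.2 -1.3 -0.6 -0.5  0.7 -1.8  1.1  0.6 -1.1
  1.1 -0.1  0.4 -0.3]
card top [0.4928 0.2453] 80.23 [ 0.1 -0.2  0.1 -0.   0.1 -0.5 -0.3  0.7]
card side [0.4911 0.2463] 79.32 [ 0.6  0.1  0.6 -0.4 -2.1  0.8  1.2 -0.8]
card both [0.4918 0.2459] 79.54 [-0.3  0.7 -0.2  0.2 -0.   0.1 -0.8  1.2  0.4 -0.5  0.4 -0.9 -2.1  0.4
  1.1 -1.4]
```

```bash
cat > mv.py <<'E'
from h import *
def rel(pos,yawx,o=None):
    o=o or get_obs(); R=RQ(o['tool_rot'])
    x=np.array([np.cos(yawx),np.sin(yawx),0]); z=np.array([0,0,-1.]); Rt=np.c_[x,np.cross(z,x),z]
    d=R.T@(np.array(pos)-o['eef_pos'])/.025
    r=Ro.from_matrix(R.T@Rt).as_rotvec(degrees=True)/10
    print(np.round(d,2),np.round(r,2)); return d,r
E
python3 - <<'E'
from mv import *
rel([.4238,-.3098,.20],np.radians(-13.8))
E
```

```text
[-10.6  -13.12   4.16] [ 0.  -0.  -6.1]
```

apply_moves:
  moves:
    - [[-1.1, -1.3, 0.4], [0, 0, -0.6], 1]
    - [[-3.2, -3.9, 1.2], [0, 0, -1.6], 1]
    - [[-5, -6.2, 2], [0, 0, -2.6], 1]
    - [[-6.8, -8.4, 2.8], [0, 0, -3.6], 1]
    - [[-8.6, -10.6, 3.5], [0, 0, -4.6], 1]
    - [[-10, -12.4, 4], [0, 0, -5.5], 1]
    - [[-10.6, -13.12, 4.16], [0, 0, -6.1], 1]
    - [[-10.6, -13.12, 4.16], [0, 0, -6.1], 1]
    - [[-10.6, -13.12, 4.16], [0, 0, -6.1], 1]

```text
t: 2.22
eef_pos: [0.4243, -0.3094, 0.1999]
tool_rot: [-0.0, 0.993, -0.12, -0.0]
contact_force: [0.6, 0.1, 0.8]
gripper_width: 1.001
```

Run:
```python
from mv import *
import station
o=get_obs(); print(o['t'],o['eef_pos'],np.round(o['q'],2),o['contact_force'],station.tcp_to_tips)
rel([.4238,-.3098,.12],np.radians(-13.8))
rel([.4238,-.3098,.082],np.radians(-13.8))
c=read_camera('side'); cv2.imwrite('pics/s1.png',cv2.resize(c['color'][60:300,300:560,::-1],None,fx=3,fy=2.5))
c=read_camera('top'); save(c,'t1.png')
```

```text
2.225 [ 0.4243392  -0.30935553  0.19988408] [ 0.78  0.38 -0.33  1.99  0.17  0.79  0.11] [0.60698684 0.12153225 0.80018762] 0.0726
[-0.02  0.02  3.2 ] [-0.    0.    0.01]
[-0.02  0.02  4.72] [-0.    0.    0.01]
```

View pics/s1.png

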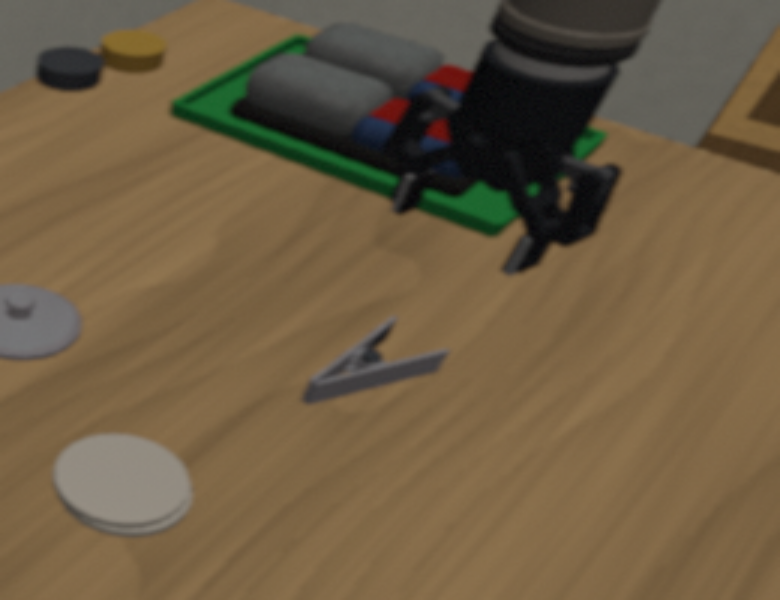

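Run:
```python
from h import *
c=read_camera('side')
e=np.array([.4243,-.3094,.1999]);x=np.array([.971,-.2385,0])
for s in(-.0425,-.05,.0425,.05):
  for d in(.060,.073):
    q=proj(c,e+s*x-[0,0,d])[0]; print(s,d,np.round((q-[300,60])*[3,2.5]))
```

```text
-0.0425 0.06 [508. 268.]
-0.0425 0.073 [501. 280.]
-0.05 0.06 [517. 273.]
-0.05 0.073 [510. 286.]
0.0425 0.06 [406. 212.]
0.0425 0.073 [401. 225.]
0.05 0.06 [398. 208.]
0.05 0.073 [392. 220.]
```

apply_moves:
  moves:
    - [[0, 0, 1.2], [0, 0, 0], 1]
    - [[0, 0, 2.8], [0, 0, 0], 1]
    - [[0, 0, 4.0], [0, 0, 0], 1]
    - [[0, 0, 4.7], [0, 0, 0], 1]
    - [[0, 0, 4.95], [0, 0, 0], 1]
    - [[0, 0, 4.95], [0, 0, 0], 1]
  force: 40

```text
t: 3.12
eef_pos: [0.424, -0.3104, 0.0765]
tool_rot: [0.0, 0.993, -0.121, 0.0]
contact_force: [0.4, -0.2, 0.4]
gripper_width: 1.001
```

Run:
```python
from h import *
c=read_camera('side'); cv2.imwrite('pics/s2.png',cv2.resize(c['color'][110:260,350:540,::-1],None,fx=4,fy=4))
```

```text
(no output)
```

View pics/s2.png

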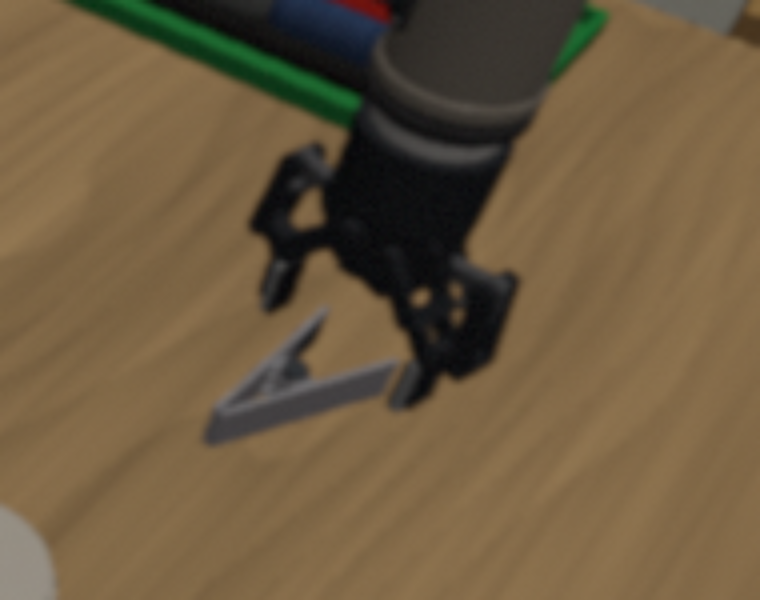

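The fingers straddle the tails, tips just above the table (full-image pads about (167,417) and (208,452)). Close now.

apply_moves:
  moves:
    - [[0, 0, 0], [0, 0, 0], -1]
    - [[0, 0, 0], [0, 0, 0], -1]
    - [[0, 0, 0], [0, 0, 0], -1]
    - [[0, 0, 0], [0, 0, 0], -1]
    - [[0, 0, 0], [0, 0, 0], -1]
    - [[0, 0, 0], [0, 0, 0], -1]
    - [[0, 0, 0], [0, 0, 0], -1]
    - [[0, 0, 0], [0, 0, 0], -1]
  force: 40

```text
t: 4.18
eef_pos: [0.4247, -0.3106, 0.0775]
tool_rot: [0.001, 0.993, -0.12, 0.001]
contact_force: [-2.2, 0.2, 10.2]
gripper_width: 0.348
```

Run:
```python
from h import *
c=read_camera('side'); cv2.imwrite('pics/s3.png',cv2.resize(c['color'][110:260,350:540,::-1],None,fx=4,fy=4))
c=read_camera('top'); cv2.imwrite('pics/t3.png',cv2.resize(c['color'][240:390,360:550,::-1],None,fx=4,fy=4))
```

```text
(no output)
```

View pics/s3.png

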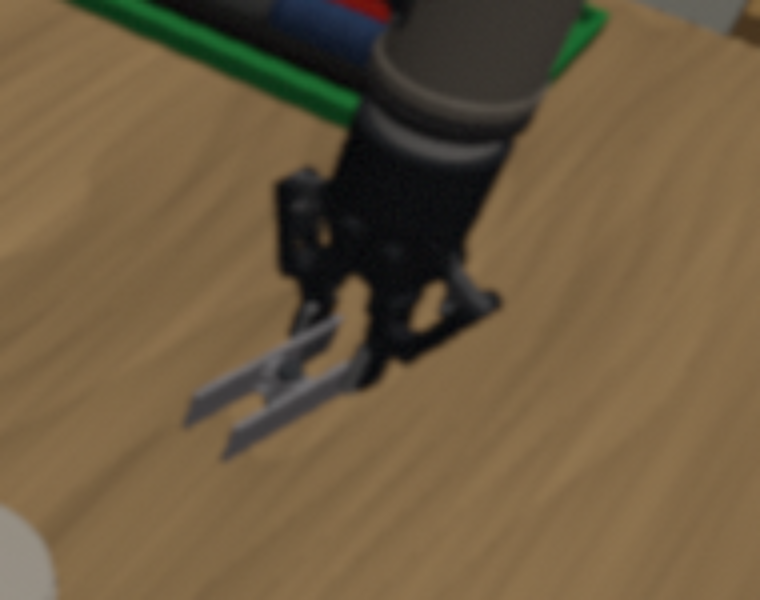

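View pics/t3.png

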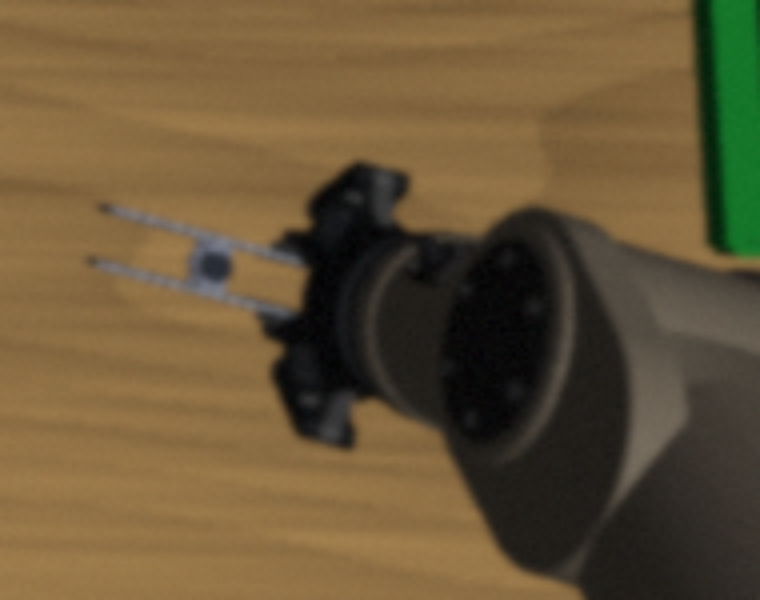

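apply_moves:
  moves:
    - [[0, 0, -0.2], [0, 0, 0], -1]
    - [[0, 0, -0.6], [0, 0, 0], -1]
    - [[0, 0, -1.2], [0, 0, 0], -1]
    - [[0, 0, -1.8], [0, 0, 0], -1]
    - [[0, 0, -2.04], [0, 0, 0], -1]
    - [[0, 0, -2.04], [0, 0, 0], -1]

```text
t: 5.03
eef_pos: [0.4241, -0.3101, 0.1278]
tool_rot: [0.0, 0.993, -0.12, 0.001]
contact_force: [-0.4, -0.4, -0.8]
gripper_width: 0.347
```

Run:
```python
from h import *
c=read_camera('side'); cv2.imwrite('pics/s4.png',cv2.resize(c['color'][110:260,350:540,::-1],None,fx=4,fy=4))
c=read_camera('top'); cv2.imwrite('pics/t4.png',cv2.resize(c['color'][270:345,360:455,::-1],None,fx=8,fy=8,interpolation=cv2.INTER_CUBIC))
```

```text
(no output)
```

View pics/s4.png

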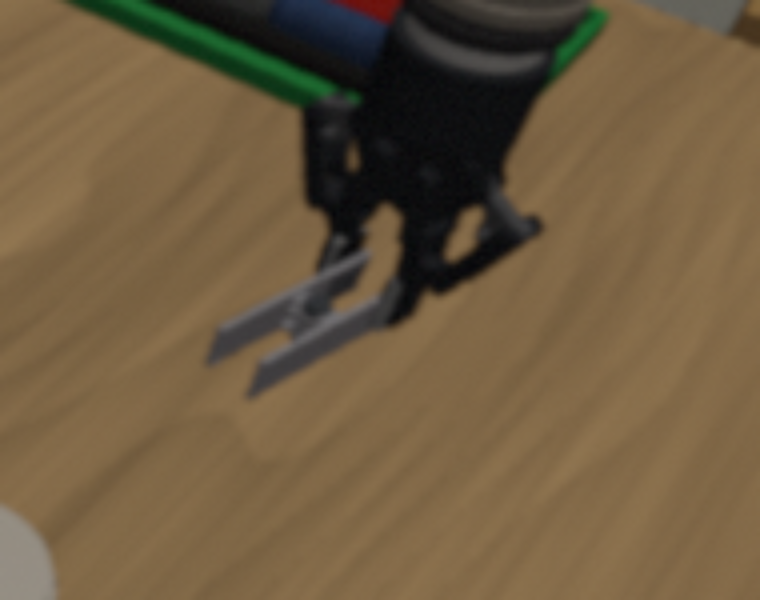

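View pics/t4.png

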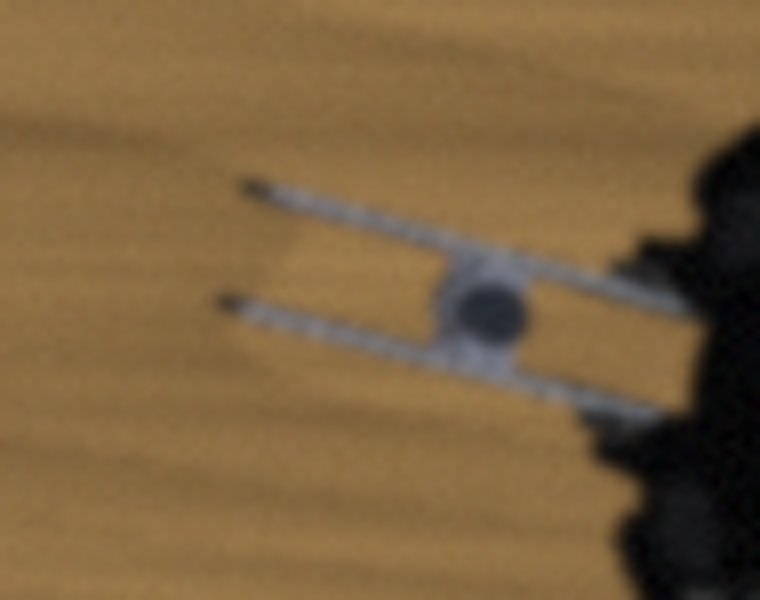

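```bash
cat > fit2.py <<'E'
from h import *
import pickle
from scipy.optimize import least_squares
C=pickle.load(open('C.pkl','rb'))
def cr(p,o,k): return (np.array(p)+.5)/k-.5+np.array(o)
def run(P,v0):
    def f(v):
        R=Ro.from_euler('zy',v[3:5]).as_matrix()
        r=[]
        for n in P:
            for l,px in P[n]: r+=list(proj(C[n],R@(np.array(l)/1e3)+v[:3])[0]-px)
        return np.array(r+[(v[4])/.03])
    s=least_squares(f,v0);print(np.round(s.x[:3],4),np.round(np.degrees(s.x[3:]),2),np.round(s.fun,1));return s.x
E
python3 - <<'E'
from fit2 import *
from mv import *
T=lambda p:cr(p,(360,270),8); S=lambda p:cr(p,(350,110),4)
P=dict(top=[((60,-14,28),T((248,186))),((60,14,28),T((226,300))),((0,0,28),T((490,313)))],
 side=[((60,-14,28),S((218,330))),((60,-14,0),S((208,363))),((60,14,28),S((258,362))),((60,14,0),S((248,395)))])
v=run(P,[.433,-.27,.05,1.33,0])
o=get_obs();R=RQ(o['tool_rot'])
x=R[:,0];print('tool x yaw',np.degrees(np.arctan2(x[1],x[0])))
d=R.T@(v[:3]-o['eef_pos']); print('clip origin in tool',np.round(d,4),o['gripper_width'])
# target
yc=np.radians(79.9); u=np.array([np.cos(yc),np.sin(yc)]); edge=np.array([.4919,.2457])-.055*u; print('edge',edge)
for off in(.034,.10):
    piv=edge-off*u
    ty=yc-np.pi/2+ (np.arctan2(x[1],x[0])+np.pi/2-v[3])
    Rt=np.c_[[np.cos(ty),np.sin(ty),0],[np.sin(ty),-np.cos(ty),0],[0,0,-1]]
    p=np.r_[piv,.051]-Rt@d
    print('tcp',p,np.degrees(ty)); rel(p,ty,o)
E
```

```text
[ 0.4338 -0.267   0.0542] [77.04  0.62] [ 0.7  0.7  0.4  0.8 -0.4 -0.1 -0.2 -0.7 -0.9  0.7  0.3 -0.8 -0.8  0.7
  0.4]
tool x yaw -13.83683437701376
clip origin in tool [-0.0003 -0.044   0.0727] 0.34534287178982237
edge [0.48225483 0.19155233]
tcp [0.46823438 0.11480099 0.12374107] -10.978903736940529
[ -2.33 -16.92   0.13] [-0.    0.   -0.29]
tcp [0.45666017 0.04982378 0.12374107] -10.978903736940529
[ -2.16 -14.28   0.13] [-0.    0.   -0.29]
```

apply_moves:
  moves:
    - [[-0.1, -0.8, 0], [0, 0, 0], -1]
    - [[-0.3, -2.4, 0], [0, 0, 0], -1]
    - [[-0.6, -4.2, 0], [0, 0, -0.1], -1]
    - [[-0.9, -6, 0], [0, 0, -0.1], -1]
    - [[-1.2, -7.8, 0], [0, 0, -0.2], -1]
    - [[-1.4, -9.5, 0], [0, 0, -0.2], -1]
    - [[-1.7, -11.2, 0], [0, 0, -0.3], -1]
    - [[-1.9, -12.8, 0.05], [0, 0, -0.31], -1]
    - [[-2.1, -13.8, 0.05], [0, 0, -0.31], -1]
    - [[-2.16, -14.28, 0.05], [0, 0, -0.31], -1]
    - [[-2.16, -14.28, 0.05], [0, 0, -0.31], -1]
    - [[-2.16, -14.28, 0.05], [0, 0, -0.31], -1]

```text
t: 6.62
eef_pos: [0.4566, 0.0483, 0.1257]
tool_rot: [0.0, 0.996, -0.094, -0.0]
contact_force: [-0.4, 0.2, -0.2]
gripper_width: 0.352
```

Run:
```python
from h import *
c=read_camera('side'); cv2.imwrite('pics/s5.png',cv2.resize(c['color'][240:390,180:370,::-1],None,fx=4,fy=4,interpolation=cv2.INTER_CUBIC))
c=read_camera('top'); cv2.imwrite('pics/t5.png',cv2.resize(c['color'][230:330,120:250,::-1],None,fx=6,fy=6,interpolation=cv2.INTER_CUBIC))
```

```text
(no output)
```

View pics/s5.png

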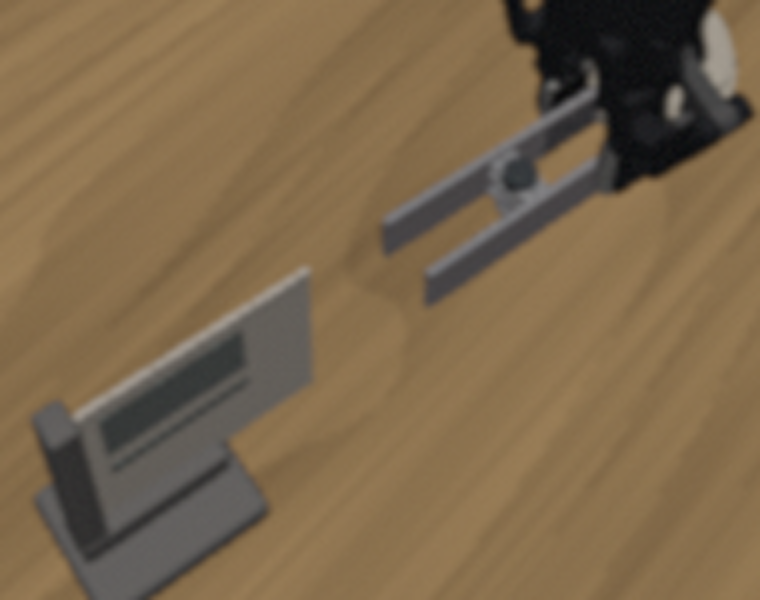

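View pics/t5.png

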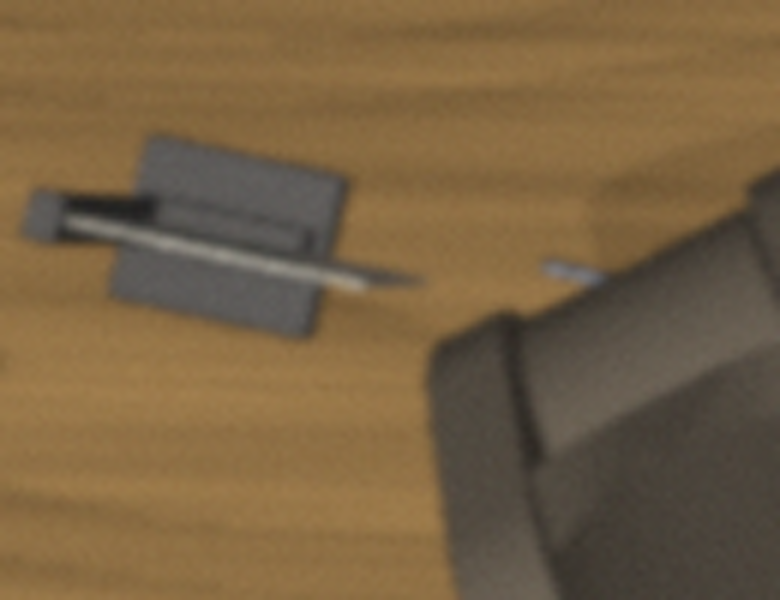

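Run:
```python
from fit2 import *
from mv import *
T=lambda p:cr(p,(120,230),6); S=lambda p:cr(p,(180,240),4)
P=dict(top=[((60,-14,28),T((545,266)))],
 side=[((60,-14,28),S((383,222))),((60,-14,0),S((388,254))),((60,14,28),S((427,272))),((60,14,0),S((430,304))),((-28,-16,28),S((592,92))),((-28,14,28),S((600,157)))])
v=run(P,[.45,.1,.05,1.39,0])
o=get_obs();R=RQ(o['tool_rot']);x=R[:,0]
print(np.degrees(np.arctan2(x[1],x[0])),o['eef_pos'],R.T@(v[:3]-o['eef_pos']))
yc=np.radians(79.9);u=np.array([np.cos(yc),np.sin(yc)]);n=np.array([-u[1],u[0]])
edge=np.array([.4919,.2457])-.055*u
e=edge-v[:2]; cu=np.array([np.cos(v[3]),np.sin(v[3])]);print('edge in clip',e@cu,e@[-cu[1],cu[0]])
c=read_camera('side'); save(c,'s5f.png')
```

```text
[0.4567 0.0873 0.0567] [75.63  1.87] [-0.8  1.8  2.1 -2.6  1.  -1.2  0.8 -2.  -0.1 -0.8 -6.9  4.8  2.1  1.1
  1.1]
-10.84753652334788 [0.45666585 0.04831721 0.12577664] [-0.00728559 -0.0383224   0.06903645]
edge in clip 0.10735265539745865 0.0011210055771908487
```

View pics/s5f.png

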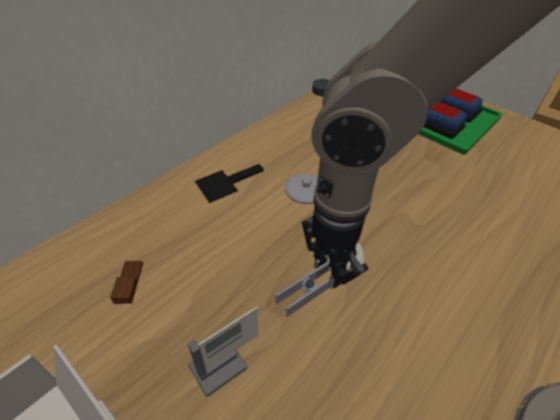

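Run:
```python
from fit2 import *
from mv import *
T=lambda p:cr(p,(120,230),6); S=lambda p:cr(p,(180,240),4)
pts=[((60,-14,28),S((383,222))),((60,-14,0),S((388,254))),((60,14,28),S((427,272))),((60,14,0),S((430,304)))]
o=get_obs();R=RQ(o['tool_rot'])
c=C['side']
for dy in(0,.9):
  for d in((-.0003,-.044,.0727),(-.0003,-.042,.0755)):
    ps=o['eef_pos']+R@np.array(d); yaw=np.arctan2(*(R[:,0][[1,0]]))+np.pi/2+np.radians(dy)
    Rz=Ro.from_euler('z',yaw).as_matrix()
    print(dy,ps,np.degrees(yaw),[np.round(proj(c,Rz@(np.array(l)/1e3)+ps)[0]-p,1) for l,p in pts],
     np.round(proj(C['top'],Rz@np.array([.06,-.014,.028])+ps)[0]-T((545,266)),1))
    yc=np.radians(79.9);u=np.array([np.cos(yc),np.sin(yc)]);edge=np.array([.4919,.2457])-.055*u
    q=Rz.T@np.r_[edge-ps[:2],0];print('edge in clip',q)
print(np.round(proj(c,[[*edge,.11],[*edge,.02]])-[S((308,270)),S((312,380))],1))
```

```text
0 [0.46465846 0.091706   0.05308948] 79.16066134270919 [array([-2.1, -0.6]), array([-3.6,  0.4]), array([-2.7, -0.3]), array([-4. ,  0.5])] [-3.5 -0.2]
edge in clip [0.101374   0.00149425 0.        ]
0 [0.46428151 0.08974016 0.05029066] 79.16066134270919 [array([-1.1, -0.4]), array([-2.6,  0.6]), array([-1.7, -0.1]), array([-3. ,  0.7])] [-2.3  0. ]
edge in clip [0.10337565 0.00149371 0.        ]
0.9 [0.46465846 0.091706   0.05308948] 80.06066134270918 [array([-1.9, -0.2]), array([-3.3,  0.8]), array([-2.2,  0.1]), array([-3.5,  0.9])] [-3.8  0.3]
edge in clip [ 1.01384966e-01 -9.82521987e-05  0.00000000e+00]
0.9 [0.46428151 0.08974016 0.05029066] 80.06066134270918 [array([-0.9,  0.1]), array([-2.4,  1.1]), array([-1.2,  0.3]), array([-2.6,  1.1])] [-2.5  0.5]
edge in clip [ 0.10338636 -0.00013023  0.        ]
[[ 0.2 -1.3]
 [ 0.3 -0.9]]
```

apply_moves:
  moves:
    - [[-0.02, -0.3, 0], [0, 0, 0], -1]
    - [[-0.03, -0.8, 0], [0, 0, -0.03], -1]
    - [[-0.03, -1.3, 0], [0, 0, -0.03], -1]
    - [[-0.03, -1.8, 0], [0, 0, -0.03], -1]
    - [[-0.03, -2.2, 0], [0, 0, -0.03], -1]
    - [[-0.03, -2.4, 0], [0, 0, -0.03], -1]
    - [[-0.03, -2.4, 0], [0, 0, -0.03], -1]
    - [[-0.03, -2.4, 0], [0, 0, -0.03], -1]

```text
t: 7.78
eef_pos: [0.4671, 0.1083, 0.1258]
tool_rot: [0.0, 0.996, -0.091, -0.0]
contact_force: [-0.0, -0.6, -1.2]
gripper_width: 0.349
```

Run:
```python
from h import *
c=read_camera('side'); cv2.imwrite('pics/s6.png',cv2.resize(c['color'][260:385,190:320,::-1],None,fx=6,fy=4.8,interpolation=cv2.INTER_CUBIC)); save(c,'s6f.png')
c=read_camera('top'); cv2.imwrite('pics/t6.png',cv2.resize(c['color'][230:330,120:250,::-1],None,fx=6,fy=6,interpolation=cv2.INTER_CUBIC))
```

```text
(no output)
```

View pics/s6.png

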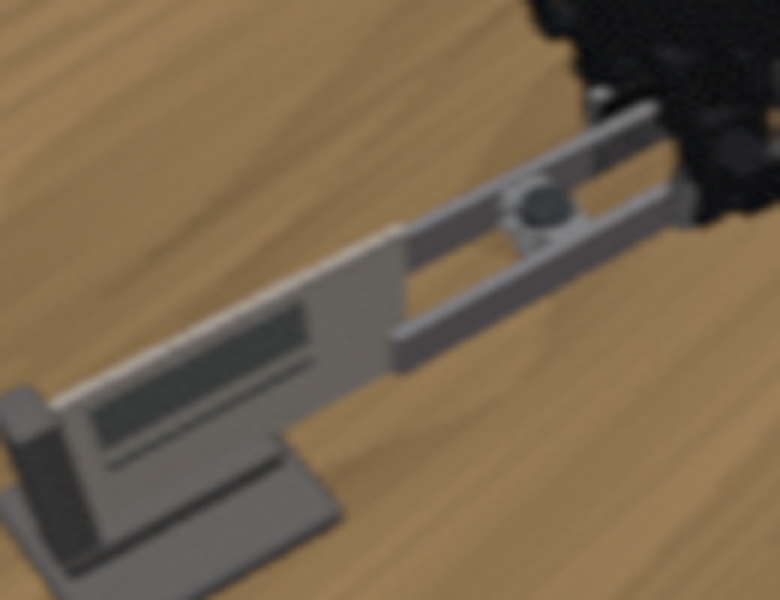

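View pics/t6.png

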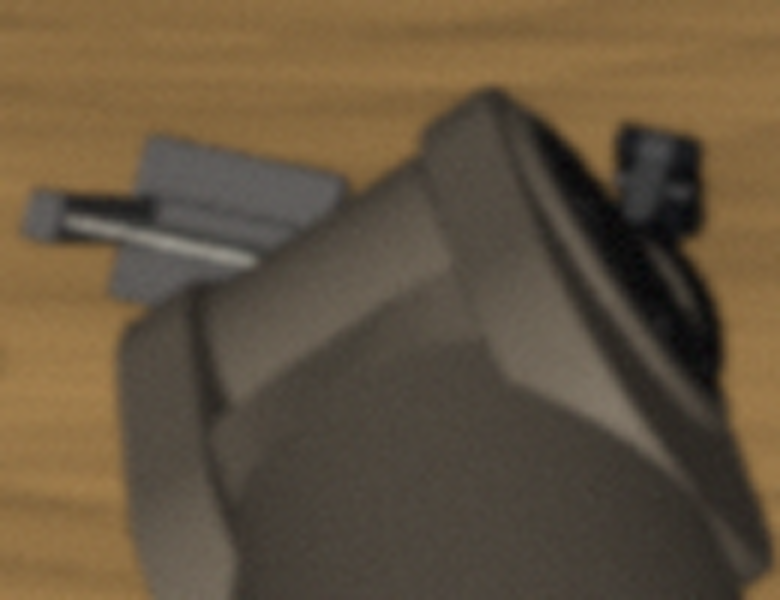

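View pics/s6f.png

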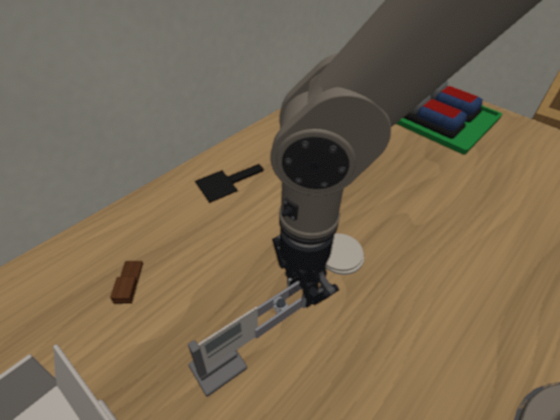

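```bash
cat > chk.py <<'E'
from mv import *
import pickle
C=pickle.load(open('C.pkl','rb'))
def S(p): return (np.array(p)+.5)/[6,4.8]-.5+np.array([190,260])
o=get_obs();R=RQ(o['tool_rot']);c=C['side']
from scipy.optimize import least_squares
yaw0=np.arctan2(*(R[:,0][[1,0]]))+np.pi/2
yc=np.radians(79.9);u=np.array([np.cos(yc),np.sin(yc)]);edge=np.array([.4919,.2457])-.055*u
def res(v,pts):
    ps=o['eef_pos']+R@np.array([v[0],v[1],.0745]); Rz=Ro.from_euler('z',yaw0+v[2]).as_matrix()
    return ps,Rz,np.array([proj(c,Rz@(np.array(l)/1e3)+ps)[0]-p for l,p in pts])
def go(pts,yawfree=True):
    s=least_squares(lambda v:np.r_[res(v,pts)[2].ravel(),v[2]/.01,v[0]/.002],[0,-.04,0])
    ps,Rz,r=res(s.x,pts); print(np.round(s.x,4),np.round(r,1).tolist()); print('clip',ps,np.degrees(yaw0+s.x[2]),'edge in clip',Rz.T@np.r_[edge-ps[:2],0])
E
python3 - <<'E'
from chk import *
go([((60,14,28),S((393,333))),((60,14,0),S((398,374))),((0,0,28),S((547,205)))])
print(proj(c,[[*edge,.11]])[0]-S((405,225)))
E
```

```text
[-0.0018 -0.0397  0.002 ] [[-0.2, 0.1], [-0.6, 0.0], [0.5, -0.9]]
clip [0.47262654 0.14757657 0.05132928] 79.64028693146655 edge in clip [ 0.0449903  -0.00156328  0.        ]
[-0.21340717 -0.67067394]
```

apply_moves:
  moves:
    - [[0.03, -0.15, 0], [0, 0, 0], -1]
    - [[0.03, -0.35, 0], [0, 0, 0], -1]
    - [[0.03, -0.46, 0], [0, 0, 0], -1]
    - [[0.03, -0.46, 0], [0, 0, 0], -1]
    - [[0.03, -0.46, 0], [0, 0, 0], -1]
    - [[0.03, -0.46, 0], [0, 0, 0], -1]

```text
t: 8.62
eef_pos: [0.47, 0.1198, 0.1259]
tool_rot: [0.0, 0.996, -0.091, -0.0]
contact_force: [0.2, -0.0, -0.7]
gripper_width: 0.345
```

Run:
```python
from h import *
c=read_camera('side'); cv2.imwrite('pics/s7.png',cv2.resize(c['color'][260:385,190:320,::-1],None,fx=6,fy=4.8,interpolation=cv2.INTER_CUBIC))
o=get_obs();print(o['t'],o['eef_pos'],o['contact_force'],o['gripper_width'])
```

```text
8.675 [0.4700202  0.11978399 0.12589959] [ 0.40644611 -0.13670477 -1.00107136] 0.34884482055082544
```

View pics/s7.png

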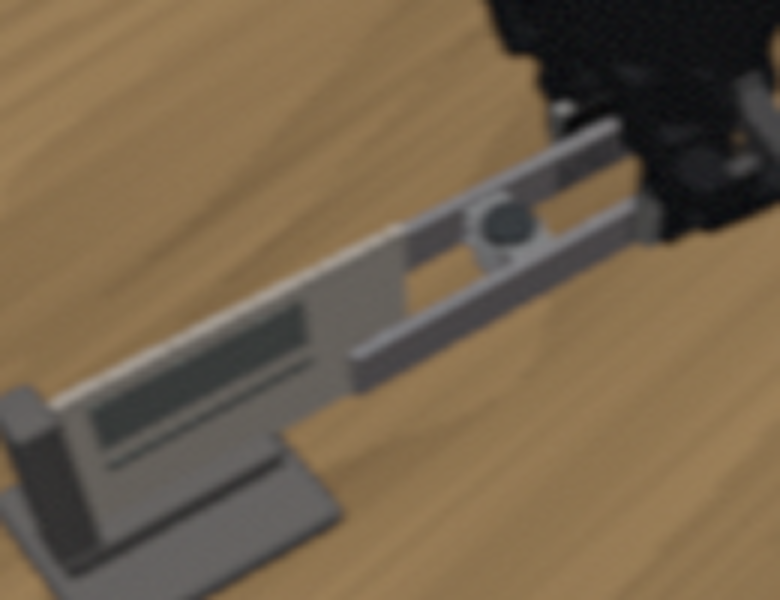

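Run:
```python
from chk import *
go([((60,14,28),S((350,356))),((60,14,0),S((357,392))),((0,0,28),S((508,222)))])
# predicted overlay
ps,Rz,_=res([-.001,-.0397,0],[((0,0,0),[0,0])])
cc=read_camera('side');im=cv2.resize(cc['color'],None,fx=1,fy=1)[:,:,::-1].copy()
im=cv2.resize(im[260:385,190:320],None,fx=6,fy=4.8)
for s in(1,-1):
  for y in(12,16):
    for z in(0,28):
      q=proj(cc,(Rz@(np.array([[60,s*y,z],[-30,s*y,z]])/1e3).T).T+ps)
      q=np.round((q-[190,260]+.5)*[6,4.8]).astype(int)
      cv2.line(im,tuple(map(int,q[0])),tuple(map(int,q[1])),(0,255,0) if s>0 else (0,0,255),1)
cv2.imwrite('pics/s8.png',im)
```

```text
[-0.0018 -0.0401  0.0024] [[-0.2, -0.4], [-0.7, 0.5], [0.4, -0.7]]
clip [0.4755563  0.15956141 0.05139527] 79.6953155540745 edge in clip [ 0.03267316 -0.00086787  0.        ]
```

View pics/s8.png

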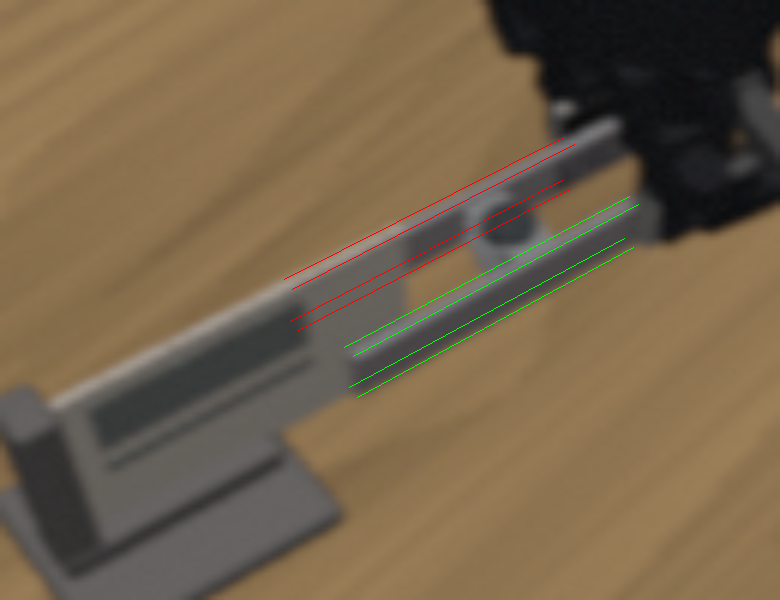

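Run:
```python
from h import *
o=get_obs();print(o['t'],np.abs(o['joint_vel']).max(),o['gripper_width']); print(hand_in())
```

```text
8.725 0.001913783307281515 0.3507440919122976
the job is handed in; nothing more can be done
None
```

I squeezed the clip's tails fully, with the bars parallel, at 40 N. I then lifted it, carried it over the coasters and slid it from the free side onto the card's line. I handed it in at about 8.7 s, still gripped and held still in the air.

My last checks, from the side camera and the arm's reported pose:
- **Edge depth:** the card's free edge sits about 33 mm ahead of the pivot, well inside the jaws.
- **Sideways:** the card is within about 1–2 mm of the clip's middle line, so roughly 10 mm is clear on each side.
- **Angle:** the clip lies within about 1° of the card's plane.
- **Height:** the clip's underside is about 51 mm above the table, so its middle is at card mid-height.
- **Contact:** the force reading stayed near zero (about 1 N), and the card had not moved in the picture.

**Limits and disagreements:**
- The arm hid the jaws from the top camera at the end, and the card hid the far jaw tip from the side camera. The far jaw's place is inferred from the fitted model, which matched its visible part.
- One earlier pose fit disagreed by several pixels because I had picked partly hidden tail points, so I dropped those points.
- I did not re-check the other objects one by one at the end. The arm passed well clear of them, and none looked moved in the later side views.

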